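# Slide the base plate out over the edge of the stand

## Robot

A 6-joint arm with a two-finger parallel gripper is mounted at the origin on a cart in front of the work surface, level with it; the furniture and walls round the work are solid. World frame = base frame: x ahead of the robot, y to its left, z up, the work surface at z = 0. Lengths are in m, angles in rad, forces in N, time in s.
With the tool pointing down it reaches from about 0.3 to 0.775 m from the base axis. Payload 14.6 kg.
Tool frame: the origin (TCP) lies midway between the tips of the shut fingers; the grasp point (between the pads) lies 19 mm behind it (grasp_offset is the distance from the TCP to the grasp point, in m); z points along the fingers, y is the line along which they close (so a half turn about z gives the same grasp; the last joint's range is limited). The gripper opens to 94 mm and grips with 3 to 60 N. Pads are 16 mm wide; open, the fingers measure 119 mm over their backs; the gripper's body (75 mm by 177 mm) begins 78 mm behind the grasp point.
Start: joints at [-1.23, 0.3, 1.521, -0, 1.321, -0.067], TCP at [0.218, -0.505, 0.172] pointing down, gripper open.
Joint ranges: [-3.03, 3.03], [-0.79, 2.21], [0.23, 2.52], [-1.04, 4.18], [0, 3.07], [-2.55, 2.55]. Speed limits (rad/s): [2.22, 2.22, 2.57, 3.14, 3.14, 3.14].

## Interface

Orientations are given as [roll, pitch, yaw] about the fixed x, y, z axes, in that order (R = Rz(yaw) Ry(pitch) Rx(roll)).
In Python, from station import * gives the robot as it stands. The module is installed in compiled form; this text tells all that it offers.
- The arm moves only by the tool send_rows, never from a script. Its argument "rows" is a list of rows, each an object of numbers: "dx", "dy", "dz": the shift along the tool's x, y, z in mm; "roll": the turn about the tool's z in degrees; "jaw": the closure, from -1 (fully open) to 1 (shut). In form: [{"dx": .., "dy": .., "dz": .., "roll": .., "jaw": ..}, ...]. A call has 1 to 12 rows; each row shifts and turns the commanded pose from where the row before left it, along the tool's axes as they then stand; what a row does not reach is not made up. A row lasts 1/12 s, in which the tool goes at most 41.7 mm and 7.16 degrees, less where a joint would pass 70% of its speed; a pose out of reach is approached as far as the arm can. A call is refused whole if a number of a shift passes 41.7 or a number of a turn 7.16, either way. A call with a gripper value outside its range is refused whole. The fingers move at their own pace and stop on an object; "force" is the grip in N (left out, the last holds). Time passes only in rows, so rows that do not move let the fingers close. It gives the time, the measured TCP pose, the force, the opening and the grip force at its end, in the units of the state.
- get_obs(): the state, without advancing time (a new reading comes with each control period).
- camera(name): name is "side" or "top" or "wrist"; returns a dict with "frame" (420x560x3 uint8, red, green, blue), "z_map" (420x560 float32, m along the optical axis (not along the pixel's ray), 0 where there is no reading), "camera_matrix" (3x3 intrinsics, pixels), "rvec" (rotation vector, rad) and "tvec" (3), from world to camera coordinates, as OpenCV has them. Camera axes: x right, y down, z forward; pixel columns grow to the right and rows downward; lengths in m; the calibration is good to about 2 mm. A picture is of the moment at which its call begins.
- hand_in(): hands the job in; it is judged then, once.
The state is a dict: "time_s": time; "qpos": joint angles; "joint_vel": joint speeds; "tau": joint torques, N m; "ee_pos": TCP position; "eef_rot": TCP orientation; "force": force on the tool from outside, world axes, zero at the start; "moment": the same for the moment, N m; "grip_width": finger opening in m; "grip_force": force on a finger pad.
Only numpy, scipy, OpenCV 4.12 (cv2) and the standard library are available. Lean on these libraries where they do the work, as an engineer would, in place of code of your own. Each camera call takes 0.05 s, during which the arm holds its last target. There are 200 camera calls.

## Task

Get the oblong black base plate ready for clamping: push it flat along the low aluminium stand towards the edge beside the red line, without picking it up, until its back edge lies on the red line and about 25 mm of it sticks out over that edge, square to it. Leave the square black base beside it, the roll of tape and the lens tube where they are.

Things in the scene. Friction and masses are not known exactly. Their poses are not given: they have to be found in the camera images.
- stand: fixed aluminium stand, 250 mm (its x) by 260 mm (its y), flat top 40 mm above the bench; origin at the centre of its underside, z up. The edge to overhang is its -y side, 130 mm from the origin, facing roughly to the robot's right. A flat red line, 3 mm wide, runs parallel to it, 48 mm in (stand y = -82 mm). Nothing solid stands on the top but the plate and the square base.
- free_edge (a point): middle of the stand's free edge, at the height of the top; axes as the stand's
- plate: loose black oblong base plate, two round silver feet in its corners, 52 mm (its x) by 73 mm (its y) by 9 mm thick, about 85 g, flat on the stand; origin at the centre of its underside, z up. Its -y end points roughly to the free edge; it starts 60 to 150 mm short of its goal, turned up to 0.25 rad. Ordinary friction; it topples with more than 36 mm out.
- plate_front (a point): middle of the plate's leading (-y) end, half-way up its thickness (4.5 mm above the stand's top when flat): 36.5 mm from the plate's centre
- plate_back (a point): middle of the plate's trailing (+y) end, half-way up: the end to push on
- square_base: bystander: loose black square mounting base with a slot and a small copper-coloured strip on top, 50 x 50 x 10 mm, lying on the stand to the left or right of the plate's path, its centre at least 115 mm from the plate's centre line; origin at the centre of its underside
- tape: bystander: roll of masking tape lying on the bench, 72 mm across, 19 mm high; origin at the centre of its underside
- tube: bystander: black lens tube standing on the bench, 30 mm across, 40 mm high; origin at the centre of its underside
There are look-alikes about, which are no part of the job. Leave any purple or yellow look-alike of the plate alone.

How it is judged:
At the end, for the whole second after the job is handed in: The plate lies flat and still on the stand with its leading end 25 mm (18 to 32 mm) beyond the free edge, square to the edge within 0.14 rad (8 degrees), not sticking out over the stand's left or right sides (end middle within 100 mm of the stand's centre line) (y of plate_front in the frame of stand between -0.162 and -0.148 m and x of plate_front in the frame of stand between -0.1 and 0.1 m and angle between the y axis of plate and the y axis of stand, either way round below 0.14 rad and angle between plate's own z axis and vertical below 0.05 rad and height (world z) of plate between 0.036 and 0.044 m and linear speed of plate below 0.01 m/s); the robot touches nothing.
It fails at once if the plate is lifted off the stand or tipped (height (world z) of plate above 0.048 m or angle between plate's own z axis and vertical above 0.2 rad).
It fails at once if the plate falls off the stand (height (world z) of plate below 0.03 m).
It fails at once if the square base is moved by more than 10 mm or tipped (distance of square_base from where it was at the start of the episode above 0.01 m or angle between square_base's own z axis and vertical above 0.2 rad).
It fails at once if the roll of tape is moved by more than 10 mm or tipped (distance of tape from where it was at the start of the episode above 0.01 m or angle between tape's own z axis and vertical above 0.2 rad).
It fails at once if the lens tube is moved by more than 10 mm or tipped (distance of tube from where it was at the start of the episode above 0.01 m or angle between tube's own z axis and vertical above 0.2 rad).
It also fails if it takes over 38 s, if anything falls off the work surface, if the arm or the gripper's body presses on something with over 40 N, if the wrist force passes 120 N, or if a joint passes its speed limit or range.

## Working session

There is one attempt and no reset: what is moved stays moved. The work goes in short steps, Python scripts to look and compute and a tool call to move; the robot and the scene stay as the last step left them, time stands still between calls to the robot, and variables do not carry over. Pictures are saved under pics/ and viewed, at most 10 in all, crops included, and the job is handed in when it is done.

Besides the shell and the picture viewer there is one more tool, called after ">>>" as name(argument=value, ...), one argument or row to a line, values as JSON. send_rows: Moves the arm, as the interface text tells. Its arguments: {"type":"object","properties":{"rows":{"type":"array"},"force":{"type":"number"}},"required":["rows"]}

```bash
mkdir -p pics; cat > h.py <<'E'
from station import *
import numpy as np, cv2
def cloud(c):
    K=c["camera_matrix"];z=c["z_map"];R=cv2.Rodrigues(np.array(c["rvec"],float))[0];t=np.array(c["tvec"],float).ravel()
    v,u=np.indices(z.shape)
    p=np.stack([(u-K[0][2])/K[0][0]*z,(v-K[1][2])/K[1][1]*z,z],-1)
    w=(p-t)@R
    w[z<=0]=np.nan
    return w
def save(c,n): cv2.imwrite("pics/"+n+".png",cv2.cvtColor(c["frame"],cv2.COLOR_RGB2BGR))
E
python3 - <<'E'
from h import *
o=get_obs();print(o)
for n in("top","side"):
    c=camera(n);save(c,n);np.save(n+".npy",cloud(c));np.save(n+"_f.npy",c["frame"])
E
```

```text
{'time_s': 0.0, 'qpos': array([-1.22959090e+00,  3.00477865e-01,  1.52157777e+00, -6.07859343e-06,
        1.32067294e+00, -6.65877607e-02]), 'joint_vel': array([-8.11952091e-04,  3.48283732e-05, -5.23046319e-04, -1.94203610e-04,
       -5.55083676e-04, -4.60959772e-04]), 'tau': array([-9.79356191e-04, -5.31814027e+01, -3.52740026e+01,  7.07681291e-02,
        2.44451640e-02, -1.17370096e-04]), 'ee_pos': array([ 0.21802521, -0.50462204,  0.17158403]), 'eef_rot': array([-3.14045885e+00, -6.97080709e-05,  4.07794653e-01]), 'force': array([ 0.72697994,  0.32770827, -0.3348706 ]), 'moment': array([0.01950723, 0.0073018 , 0.02341449]), 'grip_force': 0.0, 'grip_width': 0.09387509761182225}
```

View pics/top.png

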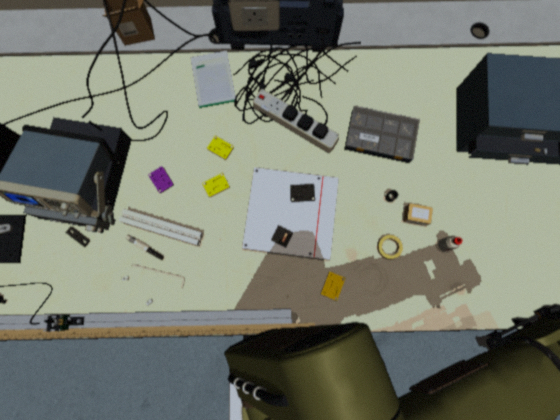

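View pics/side.png

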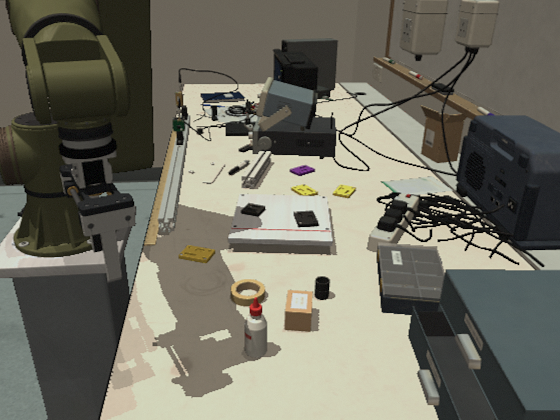

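The top picture shows the plate at about (302,192), the square base at (282,236), the red line near column 320, the tape at (390,246) and the tube at (391,195). Next I'll measure them.

```bash
cat > m.py <<'E'
from h import *
def measure(c, verbose=True):
    w=cloud(c);f=c["frame"].astype(int)
    K=np.array(c["camera_matrix"]);R=cv2.Rodrigues(np.array(c["rvec"],float))[0];t=np.array(c["tvec"],float).ravel()
    def pix2plane(uv,z):
        d=np.c_[np.array(uv,float),np.ones(len(uv))]@np.linalg.inv(K).T@R; o=-R.T@t
        return (o+d*((z-o[2])/d[:,2])[:,None])[:,:2]
    out={}
    roi=np.zeros(f.shape[:2],bool);roi[160:266,238:345]=1
    st=roi&(w[...,2]>.03)&(w[...,2]<.06)
    def rect(m,z):
        m=m.astype(np.uint8);n,l,s,_=cv2.connectedComponentsWithStats(m)
        r=[]
        for i in range(1,n):
            if s[i,4]<60: continue
            v,u=np.nonzero(l==i);p=pix2plane(np.c_[u,v],z).astype(np.float32)
            rc=cv2.minAreaRect(p*1000);r.append((s[i,4],p.mean(0).round(4),[np.round(x,1) for x in rc]))
        return r
    print("stand",rect(st,.04))
    print("dark",rect(st&(f.max(-1)<75),.049))
    red=roi&(f[...,0]-f[...,1]>50)&(f[...,0]-f[...,2]>50)
    v,u=np.nonzero(red);p=pix2plane(np.c_[u,v],.04)
    l=cv2.fitLine(p.astype(np.float32),cv2.DIST_HUBER,0,1e-4,1e-4).ravel();print("red",l,p.min(0),p.max(0))
    print("zstand",np.nanmedian(w[st][:,2]))
    return w,f
if __name__=="__main__":
    c=camera("top");w,f=measure(c)
    for nm,(u,v) in dict(tape=(401,246),tube=(391,195),plate=(302,192),sq=(282,236),box=(419,214)).items(): print(nm,w[v,u])
    cv2.imwrite("pics/crop.png",cv2.resize(cv2.cvtColor(c["frame"][160:265,235:345],cv2.COLOR_RGB2BGR),None,fx=5,fy=5,interpolation=cv2.INTER_NEAREST))
E
python3 m.py
```

```text
stand [(np.int32(7156), array([ 0.5487, -0.0274], dtype=float32), [array([551.2, -27.4]), array([259.4, 250.7]), np.float64(81.4)])]
dark [(np.int32(353), array([ 0.6081, -0.0628], dtype=float32), [array([608.5, -62.6]), array([66.1, 49.3]), np.float64(88.7)]), (np.int32(243), array([0.4768, 0.0012], dtype=float32), [array([476.4,   1. ]), array([47.2, 47.3]), np.float64(62.1)])]
red [ 0.9887292  -0.14971507  0.53830993 -0.10912208] [ 0.46766575 -0.12517527] [ 0.65319368 -0.09640436]
zstand 0.039543903337461814
tape [ 0.44359258 -0.35257298  0.02166795]
tube [ 0.60512808 -0.34165784  0.00084609]
plate [ 0.60857873 -0.06252839  0.04847129]
sq [4.77433399e-01 2.93585288e-04 4.86407831e-02]
box [ 0.53532336 -0.40782053  0.04158405]
```

View pics/crop.png

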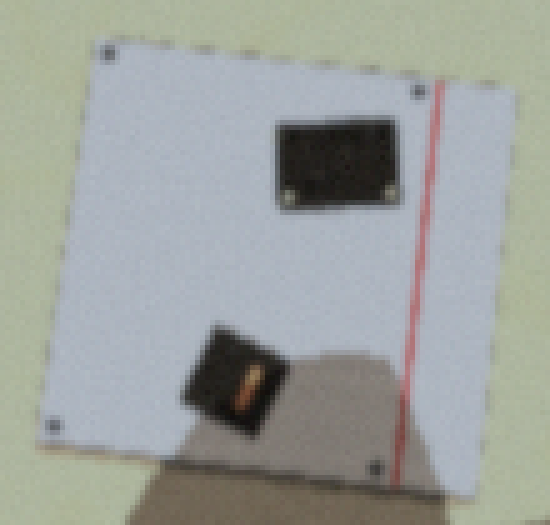

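>>> send_rows(
  rows=[
    {"roll": -5.8,"jaw": 0.36},
    {"roll": -5.8,"jaw": 0.36},
    {"roll": -5.8,"jaw": 0.36},
    {"roll": -5.8,"jaw": 0.36},
    {"roll": -5.8,"jaw": 0.36},
    {"roll": -5.8,"jaw": 0.36},
    {"roll": -5.8,"jaw": 0.36},
    {"roll": -5.8,"jaw": 0.36},
    {"roll": -5.8,"jaw": 0.36},
    {"roll": -5.8,"jaw": 0.36},
  ],
)

```text
invalid input at $.rows[0]: expected keys dx, dy, dz, roll, jaw
```

>>> send_rows(
  rows=[
    {"dx": 28,"dy": 16,"jaw": 0.36},
    {"dx": 28,"dy": 16,"jaw": 0.36},
    {"dx": 28,"dy": 16,"jaw": 0.36},
    {"dx": 28,"dy": 16,"jaw": 0.36},
    {"dx": 28,"dy": 16,"jaw": 0.36},
    {"dx": 28,"dy": 16,"jaw": 0.36},
    {"dx": 28,"dy": 16,"jaw": 0.36},
    {"dx": 28,"dy": 16,"jaw": 0.36},
    {"dx": 28,"dy": 16,"jaw": 0.36},
    {"dx": 28,"dy": 16,"jaw": 0.36},
  ],
)

```text
invalid input at $.rows[0]: expected keys dx, dy, dz, roll, jaw
```

>>> send_rows(
  rows=[
    {"dx": 28,"dy": 16,"jaw": 0.36},
    {"dx": 28,"dy": 16,"jaw": 0.36},
    {"dx": 28,"dy": 16,"jaw": 0.36},
    {"dx": 28,"dy": 16,"jaw": 0.36},
    {"dx": 28,"dy": 16,"jaw": 0.36},
    {"dx": 28,"dy": 16,"jaw": 0.36},
    {"dx": 28,"dy": 16,"jaw": 0.36},
    {"dx": 28,"dy": 16,"jaw": 0.36},
    {"dx": 28,"dy": 16,"jaw": 0.36},
    {"dx": 28,"dy": 16,"jaw": 0.36},
    {"jaw": 0.36},
    {"jaw": 0.36},
  ],
)

```text
invalid input at $.rows[0]: expected keys dx, dy, dz, roll, jaw
```

All five keys are required.

>>> send_rows(
  rows=[
    {"dx": 0,"dy": 0,"dz": 0,"roll": -5.8,"jaw": 0.36},
    {"dx": 0,"dy": 0,"dz": 0,"roll": -5.8,"jaw": 0.36},
    {"dx": 0,"dy": 0,"dz": 0,"roll": -5.8,"jaw": 0.36},
    {"dx": 0,"dy": 0,"dz": 0,"roll": -5.8,"jaw": 0.36},
    {"dx": 0,"dy": 0,"dz": 0,"roll": -5.8,"jaw": 0.36},
    {"dx": 0,"dy": 0,"dz": 0,"roll": -5.8,"jaw": 0.36},
    {"dx": 0,"dy": 0,"dz": 0,"roll": -5.8,"jaw": 0.36},
    {"dx": 0,"dy": 0,"dz": 0,"roll": -5.8,"jaw": 0.36},
    {"dx": 0,"dy": 0,"dz": 0,"roll": -5.8,"jaw": 0.36},
    {"dx": 0,"dy": 0,"dz": 0,"roll": -5.8,"jaw": 0.36},
    {"dx": 0,"dy": 0,"dz": 0,"roll": 0,"jaw": 0.36},
  ],
)

```text
time_s: 1.07
ee_pos: [0.2181, -0.5048, 0.1719]
eef_rot: [-3.141, -0.0, 1.425]
force: [0.5, -0.7, 0.2]
grip_width: 0.0302
grip_force: 0.0
```

>>> send_rows(
  rows=[
    {"dx": 28,"dy": 16,"dz": 0,"roll": 0,"jaw": 0.36},
    {"dx": 28,"dy": 16,"dz": 0,"roll": 0,"jaw": 0.36},
    {"dx": 28,"dy": 16,"dz": 0,"roll": 0,"jaw": 0.36},
    {"dx": 28,"dy": 16,"dz": 0,"roll": 0,"jaw": 0.36},
    {"dx": 28,"dy": 16,"dz": 0,"roll": 0,"jaw": 0.36},
    {"dx": 28,"dy": 16,"dz": 0,"roll": 0,"jaw": 0.36},
    {"dx": 28,"dy": 16,"dz": 0,"roll": 0,"jaw": 0.36},
    {"dx": 28,"dy": 16,"dz": 0,"roll": 0,"jaw": 0.36},
    {"dx": 28,"dy": 16,"dz": 0,"roll": 0,"jaw": 0.36},
    {"dx": 28,"dy": 16,"dz": 0,"roll": 0,"jaw": 0.36},
  ],
)

```text
time_s: 1.9
ee_pos: [0.419, -0.2507, 0.1722]
eef_rot: [3.142, 0.0, 1.416]
force: [-0.4, -0.9, 0.3]
grip_width: 0.0299
grip_force: 0.0
```

>>> send_rows(
  rows=[
    {"dx": 28,"dy": 16,"dz": 0,"roll": 0,"jaw": 0.36},
    {"dx": 28,"dy": 16,"dz": 0,"roll": 0,"jaw": 0.36},
    {"dx": 28,"dy": 16,"dz": 0,"roll": 0,"jaw": 0.36},
    {"dx": 28,"dy": 16,"dz": 0,"roll": 0,"jaw": 0.36},
    {"dx": 28,"dy": 16,"dz": 0,"roll": 0,"jaw": 0.36},
    {"dx": 28,"dy": 16,"dz": 0,"roll": 0,"jaw": 0.36},
    {"dx": 28,"dy": 16,"dz": 0,"roll": 0,"jaw": 0.36},
    {"dx": 28,"dy": 16,"dz": 0,"roll": 0,"jaw": 0.36},
    {"dx": 28,"dy": 16,"dz": 0,"roll": 0,"jaw": 0.36},
    {"dx": 28,"dy": 16,"dz": 0,"roll": 0,"jaw": 0.36},
    {"dx": 0,"dy": 0,"dz": 0,"roll": 0,"jaw": 0.36},
    {"dx": 0,"dy": 0,"dz": 0,"roll": 0,"jaw": 0.36},
  ],
)

```text
time_s: 2.9
ee_pos: [0.6187, 0.0019, 0.1713]
eef_rot: [-3.14, 0.0, 1.419]
force: [0.8, -0.7, -0.0]
grip_width: 0.0303
grip_force: 0.0
```

```bash
python3 - <<'E'
from h import *
c=camera("wrist");save(c,"w1");w=cloud(c);f=c["frame"]
m=((w[...,2]>.0435)&(w[...,2]<.055)).astype(np.uint8)
n,l,s,_=cv2.connectedComponentsWithStats(m)
for i in range(1,n):
    if s[i,4]>300: print(s[i],cv2.minAreaRect((w[l==i][:,:2]*1000).astype(np.float32)))
E
```

```text
[469 173  32  44 369] ((855.5073852539062, -35.64960479736328), (53.979736328125, 32.67689514160156), 85.86536407470703)
[ 143  188   51   51 1747] ((479.52484130859375, -0.096405029296875), (50.747650146484375, 50.145145416259766), 62.199222564697266)
[441 210  47  35 315] ((828.0629272460938, -66.97718048095703), (51.04507827758789, 30.63935661315918), 23.909564971923828)
[ 257  216   48   61 2195] ((609.6903076171875, -64.05046081542969), (51.98846435546875, 73.62493896484375), 1.6921025514602661)
[418 250  45  32 321] ((799.262939453125, -113.77511596679688), (55.845211029052734, 28.465486526489258), 20.289159774780273)
[ 432  357   63   51 2533] ((831.818115234375, -314.9405822753906), (94.30863189697266, 80.51793670654297), 80.25108337402344)
```

View pics/w1.png

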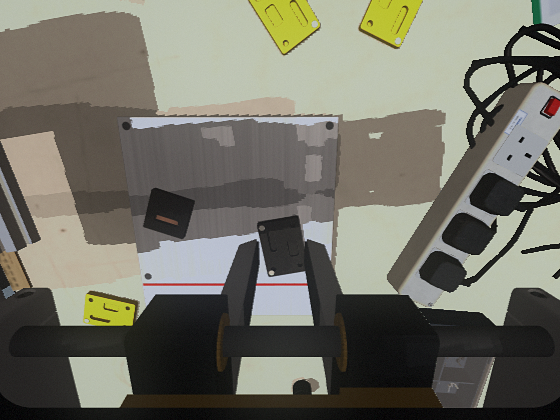

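The wrist view shows the plate at (281,246), free behind, and the fingers straddling its centre line. The plate is turned about 0.18 rad relative to the stand. I'll lower the fingers and push.

>>> send_rows(
  rows=[
    {"dx": 0,"dy": -2,"dz": 30,"roll": 0,"jaw": 0.36},
    {"dx": 0,"dy": -1,"dz": 30,"roll": 0,"jaw": 0.36},
    {"dx": 0,"dy": 0,"dz": 30,"roll": 0,"jaw": 0.36},
    {"dx": 0,"dy": 0,"dz": 20,"roll": 0,"jaw": 0.36},
    {"dx": 0,"dy": 0,"dz": 10,"roll": 0,"jaw": 0.36},
    {"dx": 0,"dy": 0,"dz": 7,"roll": 0,"jaw": 0.36},
    {"dx": 0,"dy": 0,"dz": 0,"roll": 0,"jaw": 0.36},
    {"dx": 0,"dy": 0,"dz": 0,"roll": 0,"jaw": 0.36},
  ],
)

```text
time_s: 3.62
ee_pos: [0.6161, 0.0008, 0.0463]
eef_rot: [3.14, -0.0, 1.419]
force: [0.2, 0.2, 0.8]
grip_width: 0.0297
grip_force: 0.0
```

>>> send_rows(
  rows=[
    {"dx": -5,"dy": 0,"dz": 0,"roll": 0,"jaw": 0.36},
    {"dx": -5,"dy": 0,"dz": 0,"roll": 0,"jaw": 0.36},
    {"dx": -5,"dy": 0,"dz": 0,"roll": 0,"jaw": 0.36},
    {"dx": -5,"dy": 0,"dz": 0,"roll": 0,"jaw": 0.36},
    {"dx": -5,"dy": 0,"dz": 0,"roll": 0,"jaw": 0.36},
    {"dx": -5,"dy": 0,"dz": 0,"roll": 0,"jaw": 0.36},
    {"dx": -5,"dy": 0,"dz": 0,"roll": 0,"jaw": 0.36},
    {"dx": -5,"dy": 0,"dz": 0,"roll": 0,"jaw": 0.36},
    {"dx": -5,"dy": 0,"dz": 0,"roll": 0,"jaw": 0.36},
    {"dx": -5,"dy": 0,"dz": 0,"roll": 0,"jaw": 0.36},
  ],
)

```text
time_s: 4.45
ee_pos: [0.608, -0.0488, 0.0452]
eef_rot: [-3.142, -0.0, 1.42]
force: [-0.3, 0.3, -0.2]
grip_width: 0.0305
grip_force: 0.0
```

```bash
cat > p.py <<'E'
from h import *
import sys
S=np.array([.5512,-.0274]);Y=np.array([.1497,.9887]);X=np.array([.9887,-.1497])
o=get_obs();d=o["ee_pos"][:2]-S;print("tcp xs,ys,z",d@X,d@Y,o["ee_pos"][2],"t",o["time_s"],"F",o["force"])
for nm in("wrist","top"):
    c=camera(nm);w=cloud(c);save(c,sys.argv[1]+nm)
    r=w-np.array([*S,0]);xs=r[...,:2]@X;ys=r[...,:2]@Y
    m=((w[...,2]>.0435)&(w[...,2]<.054)&(abs(xs)<.125)&(ys>-.18)&(ys<.13)).astype(np.uint8)
    n,l,s,_=cv2.connectedComponentsWithStats(m)
    for i in range(1,n):
        if s[i,4]>100:
            k=l==i;print(nm,s[i,4],cv2.minAreaRect((np.c_[xs[k],ys[k]]*1000).astype(np.float32)),"ys",ys[k].min(),ys[k].max())
E
python3 p.py a
```

```text
tcp xs,ys,z 0.059370574805051125 -0.012623571164720489 0.045154022606234245 t 4.45 F [-0.33707049  0.28113556 -0.18088437]
wrist 4820 ((-75.0850830078125, 16.247526168823242), (50.5928955078125, 51.138702392578125), 71.11910247802734) ys -0.014868177681393745 0.04725597347218431
wrist 4692 ((63.20602035522461, -27.43096160888672), (51.96795654296875, 73.5380859375), 10.253565788269043) ys -0.06760738115702215 0.012594140869948488
```

View pics/awrist.png

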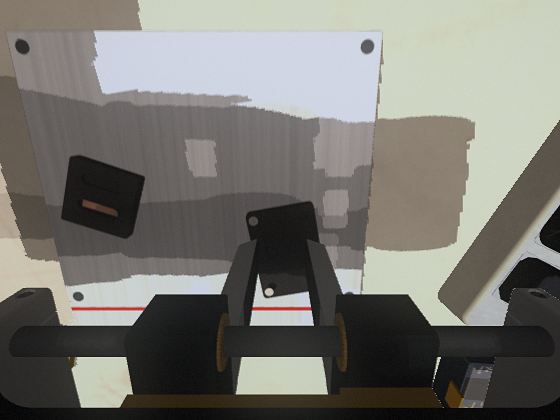

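The wrist view shows the plate unmoved at about (285,250), with the fingertips near (247,240) and (318,240) over it. They may have passed above the plate, so I'll check the fingertip height by depth.

```bash
python3 - <<'E'
from h import *
c=camera("wrist");w=cloud(c);print(get_obs()["ee_pos"])
for u,v in[(240,245),(246,242),(250,242),(245,260),(322,245),(318,242),(285,225),(150,200),(200,170),(322,260),(235,320)]: print(u,v,w[v,u].round(4),c["z_map"][v,u])
K=np.array(c["camera_matrix"]);print(cv2.projectPoints(np.array([get_obs()["ee_pos"]]),np.array(c["rvec"]),np.array(c["tvec"]),K,None)[0])
c=camera("side");save(c,"s2");cv2.imwrite("pics/s2c.png",cv2.resize(cv2.cvtColor(c["frame"][140:270,190:390],cv2.COLOR_RGB2BGR),None,fx=4,fy=4))
E
```

```text
[ 0.60806288 -0.04860148  0.04514638]
240 245 [ 0.5831 -0.0369  0.0886] 0.18284978
246 242 [ 0.5865 -0.0368  0.0852] 0.18597631
250 242 [ 0.5889 -0.0375  0.0842] 0.18696703
245 260 [ 0.5887 -0.0376  0.1098] 0.16242214
322 245 [ 0.6338 -0.0444  0.089 ] 0.18242373
318 242 [ 0.6343 -0.0594  0.049 ] 0.22495596
285 225 [ 0.6113 -0.0419  0.0488] 0.22123083
150 200 [ 0.5111 -0.0093  0.0397] 0.22518903
200 170 [0.5544 0.0075 0.0394] 0.21896012
322 260 [ 0.6311 -0.0442  0.1094] 0.16283232
235 320 [ 0.5912 -0.0376  0.162 ] 0.1122269
[[[282.12498159 232.04133818]]]
```

View pics/s2c.png

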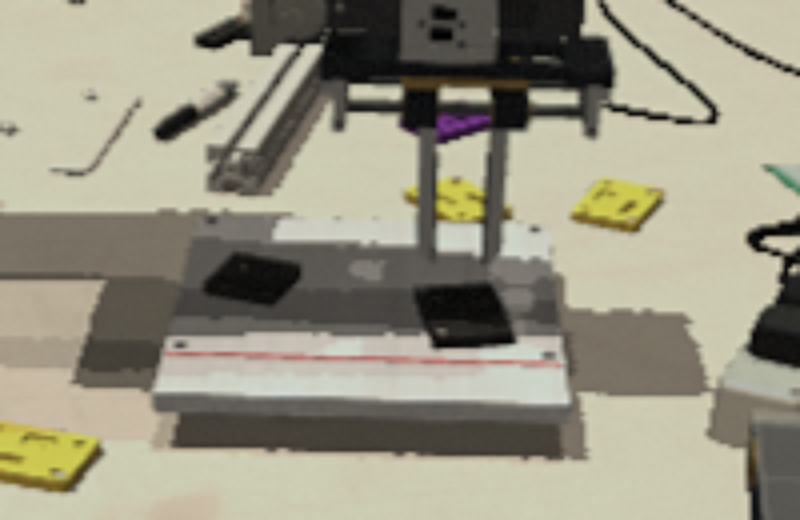

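The plate is unmoved and the fingers look too high in both views. I'll check the side camera's depth at the finger ends.

```bash
python3 - <<'E'
from h import *
for nm,cols,rows in(("side",(297,314),range(192,212,2)),("wrist",(246,243,317,322),range(232,256,3))):
    c=camera(nm);w=cloud(c)
    for u in cols:
        for v in rows: print(nm,u,v,w[v,u].round(3),c["frame"][v,u])
    p=get_obs()["ee_pos"];K=np.array(c["camera_matrix"])
    for z in(.045,.064,.083): print(z,cv2.projectPoints(np.array([[p[0]-.02,p[1],z],[p[0]+.02,p[1],z]]),np.array(c["rvec"]),np.array(c["tvec"]),K,None)[0].ravel().round(1))
E
```

```text
side 297 192 [ 0.587 -0.059  0.116] [84 82 78]
side 297 194 [ 0.589 -0.05   0.107] [82 82 76]
side 297 196 [ 0.588 -0.057  0.104] [82 80 74]
side 297 198 [ 0.589 -0.052  0.096] [80 78 72]
side 297 200 [ 0.588 -0.056  0.092] [79 77 71]
side 297 202 [ 0.589 -0.053  0.086] [70 69 63]
side 297 204 [ 0.589 -0.055  0.081] [73 71 66]
side 297 206 [0.601 0.018 0.04 ] [94 90 86]
side 297 208 [0.599 0.006 0.04 ] [93 89 84]
side 297 210 [ 0.597 -0.007  0.04 ] [97 93 88]
side 314 192 [ 0.63  -0.061  0.115] [81 79 73]
side 314 194 [ 0.631 -0.057  0.108] [83 80 76]
side 314 196 [ 0.631 -0.06   0.104] [78 75 69]
side 314 198 [ 0.63  -0.063  0.1  ] [76 74 68]
side 314 200 [ 0.631 -0.064  0.095] [76 73 67]
side 314 202 [ 0.631 -0.062  0.088] [75 73 67]
side 314 204 [0.65  0.029 0.039] [121 119 112]
side 314 206 [0.648 0.019 0.038] [128 123 117]
side 314 208 [0.645 0.001 0.04 ] [129 125 118]
side 314 210 [ 0.643 -0.012  0.041] [94 90 85]
0.045 [295.9 215.4 311.1 214.8]
0.064 [296.1 208.8 311.4 208.2]
0.083 [296.4 202.1 311.8 201.6]
wrist 246 232 [ 0.58  -0.045  0.04 ] [84 77 78]
wrist 246 235 [ 0.579 
[... 861 characters left out ...]
  0.049] [26 25 24]
wrist 317 244 [ 0.631 -0.043  0.086] [60 57 55]
wrist 317 247 [ 0.63  -0.043  0.092] [57 55 52]
wrist 317 250 [ 0.63  -0.043  0.096] [59 56 55]
wrist 317 253 [ 0.629 -0.043  0.1  ] [58 55 53]
wrist 322 232 [ 0.639 -0.054  0.04 ] [84 81 79]
wrist 322 235 [ 0.639 -0.057  0.04 ] [108 101 101]
wrist 322 238 [ 0.639 -0.059  0.04 ] [112 106 105]
wrist 322 241 [ 0.638 -0.062  0.04 ] [108 103 102]
wrist 322 244 [ 0.634 -0.044  0.087] [65 64 61]
wrist 322 247 [ 0.634 -0.044  0.091] [57 55 53]
wrist 322 250 [ 0.633 -0.043  0.097] [56 58 53]
wrist 322 253 [ 0.632 -0.044  0.1  ] [57 54 53]
0.045 [256.7 236.  307.7 228.7]
0.064 [254.6 245.7 310.  238. ]
0.083 [252.  257.4 312.7 248.9]
```

Both cameras put the real fingertips about 38 mm above the reported TCP, at z ≈ 0.083. I'll back off behind the plate and go lower by what the cameras show.

>>> send_rows(
  rows=[
    {"dx": 13,"dy": 0,"dz": 0,"roll": 0,"jaw": 0.36},
    {"dx": 13,"dy": 0,"dz": 0,"roll": 0,"jaw": 0.36},
    {"dx": 13,"dy": 0,"dz": 0,"roll": 0,"jaw": 0.36},
    {"dx": 13,"dy": 0,"dz": 0,"roll": 0,"jaw": 0.36},
    {"dx": 0,"dy": 0,"dz": 0,"roll": 0,"jaw": 0.36},
    {"dx": 0,"dy": 0,"dz": 12,"roll": 0,"jaw": 0.36},
    {"dx": 0,"dy": 0,"dz": 12,"roll": 0,"jaw": 0.36},
    {"dx": 0,"dy": 0,"dz": 8,"roll": 0,"jaw": 0.36},
    {"dx": 0,"dy": 0,"dz": 0,"roll": 0,"jaw": 0.36},
    {"dx": 0,"dy": 0,"dz": 0,"roll": 0,"jaw": 0.36},
  ],
)

```text
time_s: 5.58
ee_pos: [0.6154, 0.0027, 0.0122]
eef_rot: [-3.14, 0.0, 1.419]
force: [0.0, -0.9, 0.2]
grip_width: 0.0302
grip_force: 0.0
```

```bash
cat > tip.py <<'E'
from h import *
c=camera("wrist");w=cloud(c);o=get_obs();p=o["ee_pos"];print(p,o["force"],o["time_s"])
for u in(243,246,317,322): print(u,[(v,*w[v,u].round(4)) for v in range(236,247)])
E
python3 tip.py; python3 p.py b
```

```text
[0.61585566 0.00274256 0.01293047] [ 0.23928408 -0.0576287   0.54674787] 5.6333
243 [(236, np.float64(0.5906), np.float64(0.0149), np.float64(0.0406)), (237, np.float64(0.5903), np.float64(0.014), np.float64(0.0401)), (238, np.float64(0.5901), np.float64(0.0132), np.float64(0.0397)), (239, np.float64(0.5901), np.float64(0.0127), np.float64(0.0404)), (240, np.float64(0.59), np.float64(0.0121), np.float64(0.0406)), (241, np.float64(0.5899), np.float64(0.0115), np.float64(0.0409)), (242, np.float64(0.5896), np.float64(0.0103), np.float64(0.0397)), (243, np.float64(0.5921), np.float64(0.0147), np.float64(0.0528)), (244, np.float64(0.5921), np.float64(0.0144), np.float64(0.0536)), (245, np.float64(0.5923), np.float64(0.0143), np.float64(0.0551)), (246, np.float64(0.5927), np.float64(0.0146), np.float64(0.0575))]
246 [(236, np.float64(0.5923), np.float64(0.014), np.float64(0.039)), (237, np.float64(0.5923), np.float64(0.0138), np.float64(0.0402)), (238, np.float64(0.5921), np.float64(0.0129), np.float64(0.0399)), (239, np.float64(0.5923), np.float64(0.0128), np.float64(0.0413)), (240, np.f
[... 1974 characters left out ...]
729668 0.012930474075781948 t 5.6333 F [ 0.23928408 -0.0576287   0.54674787]
wrist 5190 ((-75.19573974609375, 16.31218910217285), (51.74563217163086, 51.276248931884766), 70.57135009765625) ys -0.014873408914647635 0.047845110566850486
wrist 2096 ((57.3959846496582, -6.992765426635742), (44.84070587158203, 32.252357482910156), 9.421354293823242) ys -0.02113553892375993 0.01255841030046997
wrist 1301 ((65.6473388671875, -52.2928352355957), (47.93053436279297, 24.1831111907959), 9.871871948242188) ys -0.06780461497221381 -0.043764052385578615
top 131 ((69.14407348632812, -50.06650161743164), (55.93365478515625, 24.614025115966797), 7.75770378112793) ys -0.06382947441778718 -0.03511597813968962
```

>>> send_rows(
  rows=[
    {"dx": 0,"dy": 0,"dz": 3,"roll": 0,"jaw": 0.36},
    {"dx": 0,"dy": 0,"dz": 3,"roll": 0,"jaw": 0.36},
    {"dx": 0,"dy": 0,"dz": 0,"roll": 0,"jaw": 0.36},
    {"dx": -5,"dy": 0,"dz": 0,"roll": 0,"jaw": 0.36},
    {"dx": -5,"dy": 0,"dz": 0,"roll": 0,"jaw": 0.36},
    {"dx": -5,"dy": 0,"dz": 0,"roll": 0,"jaw": 0.36},
    {"dx": -5,"dy": 0,"dz": 0,"roll": 0,"jaw": 0.36},
    {"dx": -5,"dy": 0,"dz": 0,"roll": 0,"jaw": 0.36},
    {"dx": -5,"dy": 0,"dz": 0,"roll": 0,"jaw": 0.36},
    {"dx": -5,"dy": 0,"dz": 0,"roll": 0,"jaw": 0.36},
    {"dx": -5,"dy": 0,"dz": 0,"roll": 0,"jaw": 0.36},
  ],
)

```text
time_s: 6.65
ee_pos: [0.6098, -0.0369, 0.0071]
eef_rot: [-3.142, -0.0, 1.42]
force: [0.2, -0.0, 0.6]
grip_width: 0.0301
grip_force: 0.3
```

```bash
python3 p.py c
```

```text
tcp xs,ys,z 0.059375338918308325 -0.0006562421065274498 0.007145958405185782 t 6.65 F [ 0.22031369 -0.02570164  0.62478575]
wrist 6675 ((-75.17562103271484, 16.227298736572266), (51.3381462097168, 51.23735046386719), 70.86875915527344) ys -0.015494326507796993 0.04756815263560507
wrist 3407 ((58.84197998046875, -23.735212326049805), (63.7852897644043, 53.6490478515625), 89.95301818847656) ys -0.05563509558490273 0.008174520484837342
wrist 422 ((56.386627197265625, -81.98334503173828), (51.60328674316406, 7.079024314880371), 0.49220797419548035) ys -0.08559403436734053 -0.07826721144325123
```

The plate is now square and moving with the fingers. Its front is at stand y ≈ -86 mm, so there are about 69 mm left.

>>> send_rows(
  rows=[
    {"dx": -5,"dy": 0,"dz": 0,"roll": 0,"jaw": 0.36},
    {"dx": -5,"dy": 0,"dz": 0,"roll": 0,"jaw": 0.36},
    {"dx": -5,"dy": 0,"dz": 0,"roll": 0,"jaw": 0.36},
    {"dx": -5,"dy": 0,"dz": 0,"roll": 0,"jaw": 0.36},
    {"dx": -5,"dy": 0,"dz": 0,"roll": 0,"jaw": 0.36},
    {"dx": -5,"dy": 0,"dz": 0,"roll": 0,"jaw": 0.36},
    {"dx": -5,"dy": 0,"dz": 0,"roll": 0,"jaw": 0.36},
    {"dx": -5,"dy": 0,"dz": 0,"roll": 0,"jaw": 0.36},
    {"dx": -5,"dy": 0,"dz": 0,"roll": 0,"jaw": 0.36},
    {"dx": -5,"dy": 0,"dz": 0,"roll": 0,"jaw": 0.36},
    {"dx": -4,"dy": 0,"dz": 0,"roll": 0,"jaw": 0.36},
    {"dx": -3,"dy": 0,"dz": 0,"roll": 0,"jaw": 0.36},
  ],
)

```text
time_s: 7.75
ee_pos: [0.6013, -0.0933, 0.0072]
eef_rot: [-3.142, -0.0, 1.42]
force: [0.7, 1.2, 0.9]
grip_width: 0.0303
grip_force: 0.4
```

```bash
python3 p.py d
```

```text
tcp xs,ys,z 0.059345413690151526 -0.05763016036392134 0.007158424127259734 t 7.75 F [0.72556869 1.24139316 0.87811089]
wrist 8524 ((-74.78875732421875, 16.073543548583984), (50.37303161621094, 51.87209701538086), 70.72927856445312) ys -0.015094593528012632 0.047434792512342616
wrist 3400 ((59.102867126464844, -80.798828125), (53.63364028930664, 64.0225830078125), 0.2506755590438843) ys -0.11279143813673767 -0.04870351004082217
wrist 356 ((56.36125946044922, -138.16262817382812), (6.149497032165527, 51.49467849731445), 89.73211669921875) ys -0.141220309237163 -0.1350084829781536
```

>>> send_rows(
  rows=[
    {"dx": -3,"dy": 0,"dz": 0,"roll": 0,"jaw": 0.36},
    {"dx": -3,"dy": 0,"dz": 0,"roll": 0,"jaw": 0.36},
    {"dx": -2,"dy": 0,"dz": 0,"roll": 0,"jaw": 0.36},
    {"dx": -1,"dy": 0,"dz": 0,"roll": 0,"jaw": 0.36},
    {"dx": 0,"dy": 0,"dz": 0,"roll": 0,"jaw": 0.36},
    {"dx": 0,"dy": 0,"dz": 0,"roll": 0,"jaw": 0.36},
    {"dx": 0,"dy": 0,"dz": 0,"roll": 0,"jaw": 0.36},
  ],
)

```text
time_s: 8.43
ee_pos: [0.6, -0.1016, 0.0072]
eef_rot: [3.142, 0.0, 1.42]
force: [0.7, 0.0, -0.4]
grip_width: 0.03
grip_force: 0.0
```

```bash
python3 p.py e
```

```text
tcp xs,ys,z 0.059358164206573485 -0.06607489855972822 0.007150467262643588 t 8.4333 F [ 0.71663251  0.02485589 -0.40480061]
wrist 8566 ((-74.3019790649414, 15.809503555297852), (50.382781982421875, 50.5317268371582), 70.93828582763672) ys -0.015327578520715944 0.04739060199861836
wrist 3358 ((58.593257904052734, -89.19548034667969), (63.97493362426758, 53.568115234375), 89.54334259033203) ys -0.12127327566441397 -0.05700131332030038
wrist 426 ((56.383140563964844, -147.1562042236328), (51.74635696411133, 6.7277302742004395), 0.16757434606552124) ys -0.15056259074680547 -0.14378403217802846
```

>>> send_rows(
  rows=[
    {"dx": -1.5,"dy": 0,"dz": 0,"roll": 0,"jaw": 0.36},
    {"dx": -1.5,"dy": 0,"dz": 0,"roll": 0,"jaw": 0.36},
    {"dx": -1,"dy": 0,"dz": 0,"roll": 0,"jaw": 0.36},
    {"dx": 0,"dy": 0,"dz": 0,"roll": 0,"jaw": 0.36},
    {"dx": 0,"dy": 0,"dz": 0,"roll": 0,"jaw": 0.36},
    {"dx": 15,"dy": 0,"dz": 0,"roll": 0,"jaw": 0.36},
    {"dx": 15,"dy": 0,"dz": 0,"roll": 0,"jaw": 0.36},
    {"dx": 10,"dy": 0,"dz": -20,"roll": 0,"jaw": 0.36},
    {"dx": 10,"dy": 0,"dz": -30,"roll": 0,"jaw": 0.36},
    {"dx": 20,"dy": 0,"dz": -30,"roll": 0,"jaw": 0.36},
    {"dx": 20,"dy": 0,"dz": -30,"roll": 0,"jaw": 0.36},
    {"dx": 0,"dy": 0,"dz": 0,"roll": 0,"jaw": 0.36},
  ],
)

```text
time_s: 9.53
ee_pos: [0.6156, -0.0124, 0.1236]
eef_rot: [3.133, -0.001, 1.423]
force: [0.7, -0.1, 0.4]
grip_width: 0.0302
grip_force: 0.0
```

```bash
python3 p.py f; python3 - <<'E'
from h import *
import m
c=camera("top");m.measure(c)
cv2.imwrite("pics/fin.png",cv2.resize(cv2.imread("pics/fwrist.png"),None,fx=1.4,fy=1.4))
# red line vs plate in wrist view
c=camera("wrist");w=cloud(c);f=c["frame"].astype(int)
S=np.array([.5512,-.0274]);Y=np.array([.1497,.9887]);X=np.array([.9887,-.1497])
r=(f[...,0]-f[...,1]>50)&(f[...,0]-f[...,2]>50)&(abs(w[...,2]-.04)<.004);q=w[r][:,:2]-S
print("red ys",np.percentile(q@Y,[5,50,95]),np.polyfit(q@X,q@Y,1))
q=w[abs(w[...,2]-.04)<.003][:,:2]-S;k=abs(q@X)<.1;print("free edge",np.sort((q@Y)[k])[:200:40])
E
```

```text
tcp xs,ys,z 0.06148064820529594 0.02444494257605872 0.12358810941440447 t 9.5333 F [ 0.74113103 -0.08866803  0.35352547]
wrist 2416 ((-74.91474914550781, 16.18311882019043), (50.892215728759766, 50.27786636352539), 70.59083557128906) ys -0.014214635380500796 0.04744839984598713
wrist 1377 ((56.499053955078125, -100.68962860107422), (40.928775787353516, 52.07267761230469), 89.77196502685547) ys -0.12119776845779687 -0.08018142035192898
top 393 ((55.736873626708984, -116.25440979003906), (73.27256774902344, 52.491966247558594), 89.33906555175781) ys -0.15291123655155445 -0.07944575721146277
stand [(np.int32(301), array([0.6031, 0.0885], dtype=float32), [array([591.4,  88.6]), array([ 17.9, 205.9]), np.float64(81.4)]), (np.int32(1316), array([ 0.5636, -0.1397], dtype=float32), [array([ 535.7, -142. ]), array([ 83.8, 250.7]), np.float64(85.3)])]
dark [(np.int32(356), array([ 0.5877, -0.1507], dtype=float32), [array([ 586.6, -150. ]), array([68.8, 50.1]), np.float64(83.8)])]
red [ 0.98893183 -0.14837064  0.59967023 -0.1180338 ] [ 0.55127899 -0.12517527] [ 0.65319368 -0.10874431]
zstand 0.04012460391409623
red ys [-0.08498909 -0.08342653 -0.08171025] [ 0.00075617 -0.08333881]
free edge [-0.12456738 -0.12095809 -0.11778251 -0.11480406 -0.11134324]
```

View pics/fwrist.png

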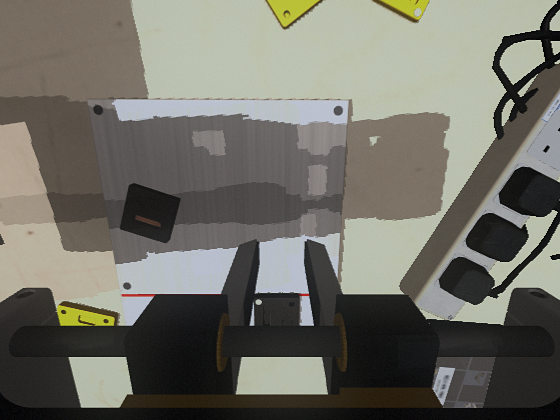

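The back edge sits about 2–3 mm short of the red line (near (275,293) in the picture). I'll give it one more gentle 3 mm push.

>>> send_rows(
  rows=[
    {"dx": 0,"dy": 0,"dz": 0,"roll": 0,"jaw": 0.36},
    {"dx": -20,"dy": 0,"dz": 20,"roll": 0,"jaw": 0.36},
    {"dx": -20,"dy": 0,"dz": 30,"roll": 0,"jaw": 0.36},
    {"dx": -10,"dy": 0,"dz": 25,"roll": 0,"jaw": 0.36},
    {"dx": -5,"dy": 0,"dz": 15,"roll": 0,"jaw": 0.36},
    {"dx": 0,"dy": 0,"dz": 10,"roll": 0,"jaw": 0.36},
    {"dx": 0,"dy": 0,"dz": 6,"roll": 0,"jaw": 0.36},
    {"dx": 0,"dy": 0,"dz": 4,"roll": 0,"jaw": 0.36},
    {"dx": 0,"dy": 0,"dz": 0,"roll": 0,"jaw": 0.36},
    {"dx": 0,"dy": 0,"dz": 0,"roll": 0,"jaw": 0.36},
  ],
)

```text
time_s: 10.57
ee_pos: [0.6052, -0.0706, 0.0078]
eef_rot: [3.14, -0.0, 1.42]
force: [-0.2, -0.3, -0.2]
grip_width: 0.0298
grip_force: 0.0
```

```bash
python3 p.py g
```

```text
tcp xs,ys,z 0.05984636222917487 -0.034654014758643166 0.007842612039953074 t 10.5667 F [-0.23044233 -0.30453391 -0.24778423]
wrist 7692 ((-75.21971130371094, 16.154727935791016), (50.8275260925293, 51.50592803955078), 70.78275299072266) ys -0.015210113165901188 0.04731626932808273
wrist 128 ((42.07034683227539, -32.59611892700195), (8.581522941589355, 20.76664161682129), 33.58671951293945) ys -0.043619579892166215 -0.025931601506108216
wrist 131 ((76.57621765136719, -32.42219924926758), (20.258506774902344, 8.834501266479492), 54.62355041503906) ys -0.04323859939739829 -0.02584183096858
wrist 793 ((59.416412353515625, -84.9442367553711), (10.70272445678711, 43.600616455078125), 86.7733383178711) ys -0.09124358721336782 -0.07990226661619312
wrist 2605 ((56.46753692626953, -131.03846740722656), (34.92992401123047, 52.31354904174805), 89.25263977050781) ys -0.14884312540182956 -0.11330466857600839
top 127 ((57.137508392333984, -140.911376953125), (53.304569244384766, 24.52050018310547), 5.357259273529053) ys -0.1529274385615109 -0.12752534656156506
```

>>> send_rows(
  rows=[
    {"dx": -8,"dy": 0,"dz": 0,"roll": 0,"jaw": 0.36},
    {"dx": -8,"dy": 0,"dz": 0,"roll": 0,"jaw": 0.36},
    {"dx": -8,"dy": 0,"dz": 0,"roll": 0,"jaw": 0.36},
    {"dx": -5,"dy": 0,"dz": 0,"roll": 0,"jaw": 0.36},
    {"dx": -3,"dy": 0,"dz": 0,"roll": 0,"jaw": 0.36},
    {"dx": -2,"dy": 0,"dz": 0,"roll": 0,"jaw": 0.36},
    {"dx": -1.5,"dy": 0,"dz": 0,"roll": 0,"jaw": 0.36},
    {"dx": -1.5,"dy": 0,"dz": 0,"roll": 0,"jaw": 0.36},
    {"dx": -1,"dy": 0,"dz": 0,"roll": 0,"jaw": 0.36},
    {"dx": 0,"dy": 0,"dz": 0,"roll": 0,"jaw": 0.36},
    {"dx": 0,"dy": 0,"dz": 0,"roll": 0,"jaw": 0.36},
  ],
)

```text
time_s: 11.58
ee_pos: [0.5989, -0.1085, 0.0071]
eef_rot: [-3.142, 0.0, 1.42]
force: [-0.4, 0.9, -0.2]
grip_width: 0.03
grip_force: 0.0
```

>>> send_rows(
  rows=[
    {"dx": 10,"dy": 0,"dz": 0,"roll": 0,"jaw": 0.36},
    {"dx": 15,"dy": 0,"dz": 0,"roll": 0,"jaw": 0.36},
    {"dx": 15,"dy": 0,"dz": -10,"roll": 0,"jaw": 0.36},
    {"dx": 10,"dy": 0,"dz": -20,"roll": 0,"jaw": 0.36},
    {"dx": 20,"dy": 0,"dz": -20,"roll": 0,"jaw": 0.36},
    {"dx": 20,"dy": 0,"dz": -20,"roll": 0,"jaw": 0.36},
    {"dx": 10,"dy": 0,"dz": -20,"roll": 0,"jaw": 0.36},
    {"dx": 0,"dy": 0,"dz": -10,"roll": 0,"jaw": 0.36},
    {"dx": 0,"dy": 0,"dz": 0,"roll": 0,"jaw": 0.36},
    {"dx": 0,"dy": 0,"dz": 0,"roll": 0,"jaw": 0.36},
    {"dx": 0,"dy": 0,"dz": 0,"roll": 0,"jaw": 0.36},
    {"dx": 0,"dy": 0,"dz": 0,"roll": 0,"jaw": 0.36},
  ],
)

```text
time_s: 12.58
ee_pos: [0.6133, -0.0102, 0.1058]
eef_rot: [-3.139, 0.0, 1.419]
force: [0.4, 0.2, -0.2]
grip_width: 0.0304
grip_force: 0.0
```

```bash
python3 p.py k
```

```text
tcp xs,ys,z 0.05883453589185329 0.026293667526345002 0.1057924553908437 t 12.5833 F [ 0.35547223  0.15127299 -0.16773643]
wrist 2666 ((-74.88589477539062, 16.3458309173584), (51.087284088134766, 50.31277084350586), 70.94190216064453) ys -0.014992527030194082 0.04766074406321046
wrist 862 ((56.421939849853516, -94.65379333496094), (52.13175582885742, 23.723979949951172), 1.6269699335098267) ys -0.10677185599535484 -0.082874223294196
wrist 401 ((56.84355163574219, -150.57008361816406), (13.698365211486816, 50.96419143676758), 88.7659912109375) ys -0.1574349171642044 -0.1437823179371635
top 394 ((56.05531311035156, -118.96043395996094), (54.5257682800293, 72.64383697509766), 0.21679973602294922) ys -0.15526709483103857 -0.08260178923520921
```

Back edge at stand y ≈ -82.7 mm, front at ≈ -155.5 mm, square, and the square base has not moved. Handing in.

```bash
python3 -c "
from station import *
print(hand_in())"
```

```text
the job is handed in; nothing more can be done
None
```

I pushed the plate flat to the red line and handed the job in: it sticks out about 25 mm and sits square to the edge within about 2°. The square base didn't move and I stayed clear of the tape and tube, but the hand-in returned no verdict.

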